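Shut the nursery cupboard door under the duck

TASK

Both little doors of the blue nursery shelf stand open. Push shut the one below the toy duck, fully home until it snaps into its catch, and let go. Leave the other door standing open as it is, and keep the duck standing where it is.

Things in the scene. Friction and masses are not known exactly. Their poses are not given: they have to be found in the camera images.
- shelf: Fixed sky-blue pine unit, 200 mm deep (x), 420 wide (y), 240 high. Origin: centre of underside; -x front (to the robot), +y left, z up. Drawer in the lowest 75 mm. Above it two doors on upright hinges at the outer ends, axes at x -100, y +205 (left) and -205 (right). Shut, a door spans x -115 (outer face) to -100, z 80 to 236, and 195 mm from its hinge to its free edge near the middle.
- door_left (a joint): Left (+y) door angle, rad: 0 shut (hard stop), grows as the free edge swings out to the front. Starts 0.45 to 0.85. It stays where left. Its knob is 28 mm across, 26 proud of the outer face, centre 172 mm from the hinge at z 125; above z 140 the face is clear. From 0.11 rad a sprung ball catch resists (3 N at the free edge, more nearer the hinge); inside 0.05 it draws the door to 0 and holds it.
- door_right (a joint): Right (-y) door angle, rad: the left door's mirror image, with the same size, knob, friction, catch and starting range; 0 shut, grows as the free edge swings out to the front.
- duck: Yellow wooden duck on four wheels, loose, 100 mm long, 46 wide, 85 high, standing on the shelf's top above one door, about 100 mm left or right of the middle. Origin under its centre at the wheels' foot; -x is the beak end, z up. A striped tin spinning top, 72 mm wide and 82 high, stands above the other door, a small roof-shaped block between. Toys keep 50 mm or more behind the top's front edge.
Mind the look-alikes: they are no part of the job. Leave any purple look-alike of the duck alone.

How it is judged:
At the end, for the whole second after the job is handed in: The door below the duck is shut in its catch (within 0.035 rad of 0), the other door is still open by more than 0.35 rad, and the duck stands upright (within 0.2 rad) within 30 mm of where it was (((y of duck in the frame of shelf above 0 m and value of joint door_left below 0.035 rad and value of joint door_right above 0.35 rad) or (y of duck in the frame of shelf below 0 m and value of joint door_right below 0.035 rad and value of joint door_left above 0.35 rad)) and distance of duck from where it was at the start of the episode below 0.03 m and angle between duck's own z axis and vertical below 0.2 rad); the robot touches nothing.
It fails at once if the other door is pushed towards shut (below 0.3 rad) ((y of duck in the frame of shelf above 0 m and value of joint door_right below 0.3 rad) or (y of duck in the frame of shelf below 0 m and value of joint door_left below 0.3 rad)).
It also fails if it takes over 32 s, if anything falls off the work surface, if the arm or the gripper's body presses on something with over 40 N, if the wrist force passes 120 N, or if a joint passes its speed limit or range.

ROBOT

A 6-joint arm with a two-finger parallel gripper is mounted at the origin on the work surface. World frame = base frame: x ahead of the robot, y to its left, z up, the work surface at z = 0. Lengths are in m, angles in rad, forces in N, time in s.
With the tool pointing down it reaches from about 0.425 to 0.95 m from the base axis. Payload 3.5 kg.
Tool frame: the origin (TCP) lies midway between the tips of the shut fingers; the grasp point (between the pads) lies 19 mm behind it; z points along the fingers, y is the line along which they close (so a half turn about z gives the same grasp; the last joint's range is limited). The gripper opens to 85 mm and grips with 20 to 120 N. Pads are 22 mm wide; open, the fingers measure 114 mm over their backs; the gripper's body (76 mm by 85 mm) begins 54 mm behind the grasp point. The pads swing forward as they close: fully open they stand 13 mm farther back than shut.
Start: joints at [-1.408, 0.286, 1.577, -0, 1.279, -0.15], TCP at [0.208, -0.642, 0.231] pointing down, gripper open.
Joint ranges: [-2.77, 2.77], [-0.9, 2.22], [0.21, 2.48], [-1.53, 4.67], [0.24, 2.81], [-2.84, 2.84]. Speed limits (rad/s): [2.79, 2.79, 3.14, 3.14, 3.14, 3.14].

INTERFACE

Orientations are given as a unit quaternion [x, y, z, w].
In Python, from plant import ctrl, cams, order gives the robot as it stands.
- The arm moves only by the tool move_arm, never from a script. Its argument "plan" is one flat list of numbers, 7 for each row, row after row: the shift along the world's x, y, z in mm, then the turn, a rotation vector about the world's x, y, z in degrees, then the finger opening in mm, from 0 to 85.4. A call has 1 to 12 rows; each row shifts and turns the commanded pose from where the row before left it; what a row does not reach is not made up. A row lasts 1/10 s, in which the tool goes at most 50 mm and 8.59 degrees, less where a joint would pass 70% of its speed; a pose out of reach is approached as far as the arm can. A call is refused whole if a number of a shift passes 50 or a number of a turn 8.59, either way. A call with a gripper value outside its range is refused whole. The fingers move at their own pace and stop on an object; "newtons" is the grip in N (left out, the last holds). Time passes only in rows, so rows that do not move let the fingers close. It gives the time, the measured TCP pose, the force, the opening and the grip force at its end, in the units of the state.
- ctrl.get_state(): the state, without advancing time (a new reading comes with each control period).
- cams.read_camera(name): name is "scene" or "side" or "wrist"; returns a dict with "color" (384x512x3 uint8, red, green, blue), "fov_y" (degrees; the focal length in pixels is half the picture's height over the tangent of half this angle, whatever the lens; pixels are square), "cx", "cy" (the principal point, pixels), "origin" and "orientation" of the camera in the world; the wrist camera has in their place "T_tool_cam" (4x4, takes a point from camera to tool coordinates, whose origin is the TCP and whose axes are the flange's). Camera axes: x right, y up, looking along -z (the intrinsics and any distortion apply to the point x, -y, -z); pixel columns grow to the right and rows downward; lengths in m; the calibration is good to about 2 mm. A picture is of the moment at which its call begins: read the wrist's pose just before it. There is no depth.
- order.sign_off(): hands the job in; it is judged then, once.
The state is a dict: "time": time; "qpos": joint angles; "dq": joint speeds; "joint_efforts": joint torques, N m; "eef_pos": TCP position; "tcp_rot": TCP orientation; "contact_force": force on the tool from outside, world axes, zero at the start; "wrist_torque": the same for the moment, N m; "opening": opening from 0.0 (shut) to 1.0 (fully open); "finger_force": force on a finger pad.
Only numpy, scipy, OpenCV 4.12 (cv2) and the standard library are available. Lean on these libraries where they do the work, as an engineer would, in place of code of your own. Each camera call takes 0.05 s, during which the arm holds its last target. There are 200 camera calls.

## Working session

There is one attempt and no reset: what is moved stays moved. The work goes in short steps, Python scripts to look and compute and a tool call to move; the robot and the scene stay as the last step left them, time stands still between calls to the robot, and variables do not carry over. Pictures are saved under pics/ and viewed, at most 10 in all, crops included, and the job is handed in when it is done.

Besides the shell and the picture viewer there is one more tool, called after "Call:" by a JSON object that holds its "name" and its "arguments". move_arm: Moves the arm, as the interface text tells. Its arguments: {"type":"object","properties":{"plan":{"type":"array","items":{"type":"number"}},"newtons":{"type":"number"}},"required":["plan"]}

```bash
mkdir -p pics
cat > h.py <<'E'
from plant import ctrl,cams,order
import numpy as np,cv2
from scipy.spatial.transform import Rotation as R
def snap(n,f):
    c=cams.read_camera(n); cv2.imwrite('pics/'+f,cv2.cvtColor(c['color'],cv2.COLOR_RGB2BGR)); return c
E
python3 - <<'E'
from h import *
import pickle
for n in('scene','side'):
    c=snap(n,n+'0.png'); pickle.dump(c,open(n+'.pkl','wb')); print({k:v for k,v in c.items() if k!='color'})
a=cv2.imread('pics/scene0.png');b=cv2.imread('pics/side0.png')
s=ctrl.get_state();print(s['time'],s['eef_pos'],s['tcp_rot'])
E
```

```text
{'fov_y': 50.892585763963076, 'cx': 255.8154695076691, 'cy': 191.79183300701973, 'origin': array([0.96328439, 0.05015722, 1.02727057]), 'orientation': array([0.10152849, 0.14113362, 0.79184374, 0.58545432])}
{'fov_y': 53.48430016531092, 'cx': 255.83963494572237, 'cy': 193.45218214493792, 'origin': array([ 0.91824013, -0.04829145,  0.90731626]), 'orientation': array([0.11183994, 0.11533022, 0.69497675, 0.70085525])}
0.1 [ 0.20764806 -0.64162827  0.23005118] [ 9.87794476e-01  1.55759070e-01 -1.16393538e-06 -1.08889755e-03]
```

View pics/scene0.png

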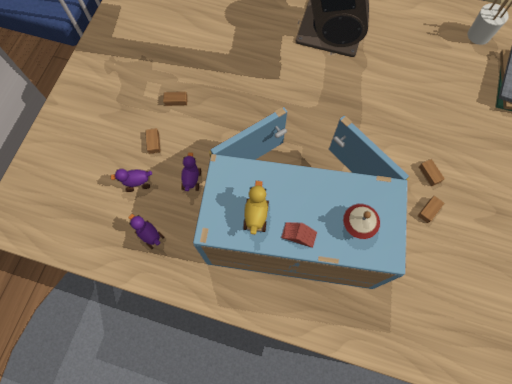

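View pics/side0.png

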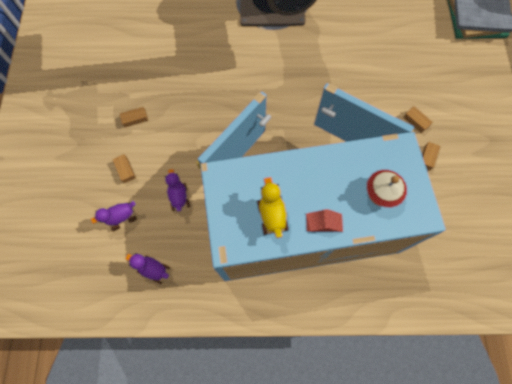

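The yellow duck on the shelf top, at scene (257,210) and side (272,207), fits the description. The purple look-alikes at scene (190,173), (133,178) and (146,230) stand on the table. The spinning top is at (361,221). I'll confirm in an enlarged crop and read the corners from it.

Run:
```python
import cv2
a=cv2.imread('pics/scene0.png')[100:290,190:420];cv2.imwrite('pics/sc.png',cv2.resize(a,None,fx=3,fy=3,interpolation=cv2.INTER_CUBIC))
a=cv2.imread('pics/side0.png')[80:280,190:450];cv2.imwrite('pics/sd.png',cv2.resize(a,None,fx=3,fy=3,interpolation=cv2.INTER_CUBIC))
```

```text
(no output)
```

View pics/sc.png

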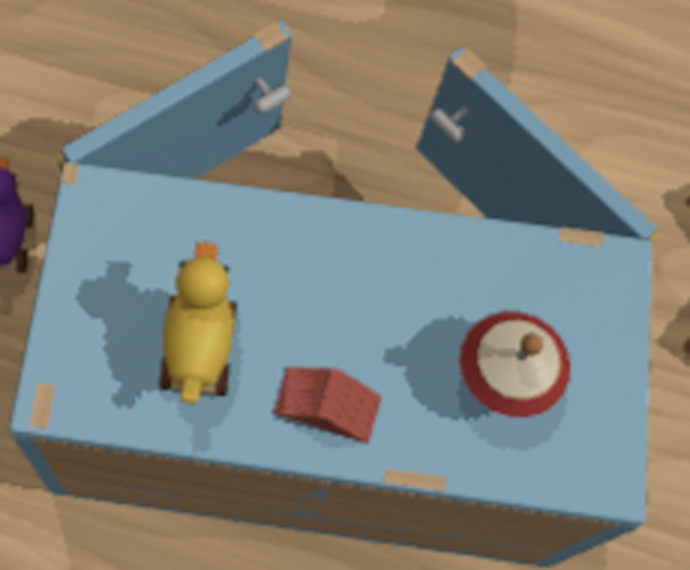

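View pics/sd.png

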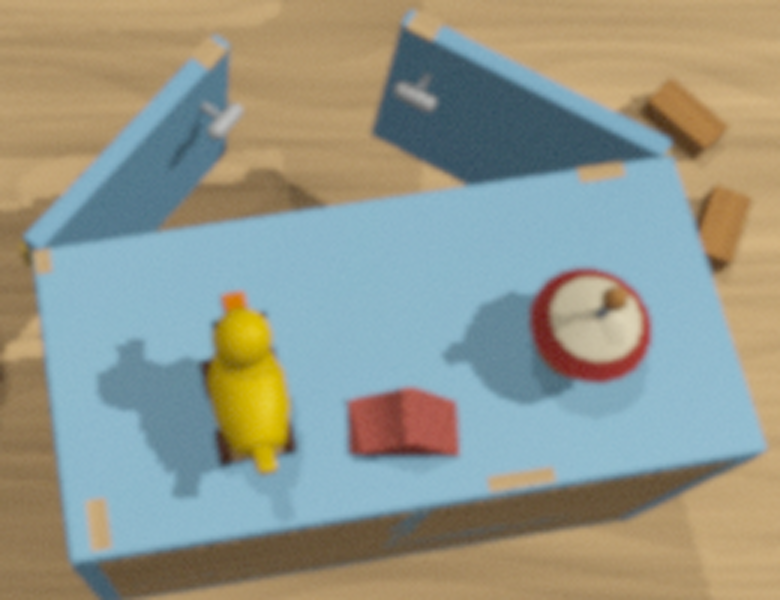

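The crops show the yellow duck on the -y side (image left), above door_right. The spinning top is above the left door. So door_right, on the image left, is the one to shut. Next I'll fit the shelf pose and door angles from the corners.

```bash
cat > fit.py <<'E'
import pickle,numpy as np
from scipy.optimize import least_squares
from scipy.spatial.transform import Rotation as R
C={n:pickle.load(open(n+'.pkl','rb')) for n in('scene','side')}
def proj(c,P):
    p=R.from_quat(c['orientation']).inv().apply(P-c['origin']); f=192/np.tan(np.radians(c['fov_y']/2))
    return np.c_[c['cx']+f*p[:,0]/-p[:,2], c['cy']+f*p[:,1]/p[:,2]]
o={'scene':(190,100),'side':(190,80)}
# corners top fr(-y),fl,bl,br ; right door free edge top outer, inner ; left same
px={'scene':[(65,165),(652,237),(640,522),(12,432),(278,24),(290,37),(460,48),(447,62)],
    'side':[(35,245),(672,158),(764,450),(75,562),(218,37),(229,50),(412,12),(404,28)]}
px['scene'][6:]=[(460,48),(447,62)]
def pts(x,y,yaw,aR,aL):
    L=[(-.1,-.21,.24),(-.1,.21,.24),(.1,.21,.24),(.1,-.21,.24)]
    for s,a in((-1,aR),(1,aL)):
        for t in(.015,0):
            u=np.array([-np.sin(a),-s*np.cos(a)]);n=np.array([-np.cos(a),s*np.sin(a)])
            q=np.array([-.1,s*.205])+.195*u+t*n; L.append((*q,.236))
    return R.from_euler('z',yaw).apply(np.array(L))+[x,y,0]
use=[0,1,2,3,4,5,6]
def res(v): return np.concatenate([((proj(C[n],pts(*v))-(np.array(px[n])/3+o[n]))[use]).ravel() for n in C])
r=least_squares(res,[.7,0,0,.6,.6],loss='soft_l1')
if __name__=='__main__':
    x,y,yaw,aR,aL=r.x
    print(r.x); print(res(r.x).reshape(2,-1,2).round(1)); print(pts(*r.x).round(3))
    T=lambda p:R.from_euler('z',yaw).apply(p)+[x,y,0]
    for rad in (.14,.16,.18):
      for a in (aR,.3,.1,0):
        u=np.array([-np.sin(a),np.cos(a)]);n=np.array([-np.cos(a),-np.sin(a)])
        q=np.array([-.1,-.205])+rad*u+.015*n; print(rad,round(a,2),T([*q,.19]).round(3))
E
python3 fit.py
```

```text
[0.70150972 0.0669388  0.15460646 0.71448822 0.70028812]
[[[-0.9 -1.3]
  [ 0.5  0.3]
  [ 2.8  0.7]
  [-1.5  0.2]
  [ 1.4 -0.8]
  [ 1.2 -0.3]
  [-0.3 -0.8]]

 [[-1.5  2.3]
  [ 0.4 -1.4]
  [ 2.5  0.5]
  [-1.5  1.8]
  [-0.7 -0.4]
  [ 1.4 -0.7]
  [-1.2 -0.5]]]
[[ 0.635 -0.156  0.24 ]
 [ 0.57   0.259  0.24 ]
 [ 0.768  0.29   0.24 ]
 [ 0.833 -0.125  0.24 ]
 [ 0.476 -0.037  0.236]
 [ 0.485 -0.025  0.236]
 [ 0.457  0.095  0.236]
 [ 0.47   0.087  0.236]]
0.14 0.71 [ 0.518 -0.072  0.19 ]
0.14 0.3 [ 0.559 -0.032  0.19 ]
0.14 0.1 [ 0.584 -0.019  0.19 ]
0.14 0 [ 0.598 -0.015  0.19 ]
0.16 0.71 [ 0.502 -0.059  0.19 ]
0.16 0.3 [ 0.551 -0.014  0.19 ]
0.16 0.1 [0.579 0.    0.19 ]
0.16 0 [0.595 0.005 0.19 ]
0.18 0.71 [ 0.487 -0.046  0.19 ]
0.18 0.3 [0.542 0.004 0.19 ]
0.18 0.1 [0.574 0.019 0.19 ]
0.18 0 [0.592 0.025 0.19 ]
```

Call:
{"name": "move_arm", "arguments": {"plan": [20,40,0,0,0,0,0,20,45,0,0,0,0,0,20,45,0,0,0,0,0,20,45,0,0,0,0,0,20,45,0,0,0,0,0,20,45,0,0,0,0,0,20,45,0,0,0,0,0,20,45,0,0,0,0,0,20,45,0,0,0,0,0,20,45,0,0,0,0,0,20,45,0,0,0,0,0,30,45,0,0,0,0,0]}}

```text
time: 1.3
eef_pos: [0.4553, -0.1083, 0.2311]
tcp_rot: [0.988, 0.156, -0.0, 0.0]
contact_force: [0.3, -0.7, -0.3]
opening: 0.003
finger_force: 0.0
```

Call:
{"name": "move_arm", "arguments": {"plan": [0,5,-10,0,0,0,0,0,0,-15,0,0,0,0,0,0,-15,0,0,0,0,0,0,0,0,0,0,0,0,0,0,0,0,0,0]}}

```text
time: 1.8
eef_pos: [0.455, -0.1059, 0.1909]
tcp_rot: [0.988, 0.155, -0.001, -0.0]
contact_force: [-0.1, -0.2, 0.2]
opening: -0.002
finger_force: 0.0
```

Run:
```python
from h import *
from fit import r
x,y,yaw,aR,aL=r.x
s=ctrl.get_state();print(s['time'],s['eef_pos'],s['tcp_rot'],s['contact_force'],s['opening'])
tx=R.from_quat(s['tcp_rot']).as_matrix()
for a in (.8,.71,.6,.5,.4,.3,.2,.1,.05,0,-.03):
    n=R.from_euler('z',yaw).apply([-np.cos(a),-np.sin(a),0]); d=abs(n@tx[:,0])*.011+abs(n@tx[:,1])*.0145
    u=R.from_euler('z',yaw).apply([-np.sin(a),np.cos(a),0]); h=R.from_euler('z',yaw).apply([-.1,-.205,0])+[x,y,0]
    print(a,(h+.165*u+(.015+d)*n).round(3)[:2])
snap('scene','s2.png')
```

```text
1.8 [ 0.45495648 -0.10591826  0.19088339] [ 9.87851698e-01  1.55397996e-01 -6.13057135e-04 -3.31664778e-04] [-0.14198613 -0.21348463  0.17055243] -0.0018833029884723514
0.8 [ 0.481 -0.082]
0.71 [ 0.488 -0.068]
0.6 [ 0.499 -0.052]
0.5 [ 0.51  -0.039]
0.4 [ 0.523 -0.026]
0.3 [ 0.537 -0.015]
0.2 [ 0.552 -0.006]
0.1 [0.567 0.002]
0.05 [0.574 0.005]
0 [0.581 0.008]
-0.03 [0.585 0.009]
```

View pics/s2.png

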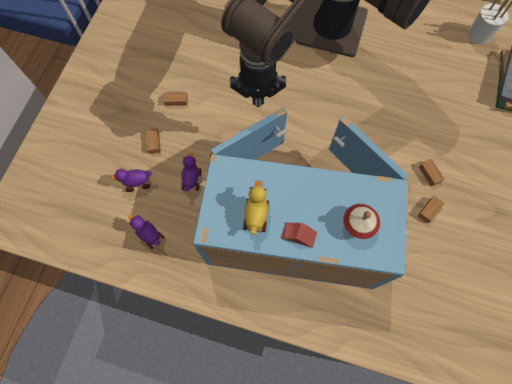

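The fingers, tips near (258,102), are in front of the right door's outer face, and both doors and the duck are unchanged. Now I'll push along the door's arc.

Call:
{"name": "move_arm", "arguments": {"plan": [16,18,0,0,0,0,0,16,18,0,0,0,0,0,6,9,0,0,0,0,0,6,9,0,0,0,0,0,11,13,0,0,0,0,0,13,13,0,0,0,0,0,14,11,0,0,0,0,0,8,5,0,0,0,0,0,7,4,0,0,0,0,0,0,0,0,0,0,0,0]}}

```text
time: 2.85
eef_pos: [0.553, -0.0056, 0.1914]
tcp_rot: [0.988, 0.156, 0.0, 0.0]
contact_force: [-0.0, 0.7, -0.3]
opening: 0.001
finger_force: 0.0
```

Call:
{"name": "move_arm", "arguments": {"plan": [7,4,0,0,0,0,0,7,4,0,0,0,0,0,4,2,0,0,0,0,0,3,1,0,0,0,0,0,0,0,0,0,0,0,0]}}

```text
time: 3.35
eef_pos: [0.5743, 0.0056, 0.1915]
tcp_rot: [0.988, 0.156, 0.001, -0.0]
contact_force: [0.1, -0.0, -0.3]
opening: 0.004
finger_force: 0.0
```

Call:
{"name": "move_arm", "arguments": {"plan": [3,1,0,0,0,0,0,3,1,0,0,0,0,0,0,0,0,0,0,0,0]}}

```text
time: 3.65
eef_pos: [0.5773, 0.0067, 0.1913]
tcp_rot: [0.988, 0.156, -0.004, 0.0]
contact_force: [-9.4, -2.7, 4.0]
opening: -0.003
finger_force: 0.0
```

Run:
```python
from h import *
snap('side','s3.png')
a=cv2.imread('pics/s3.png')[60:300,150:450];cv2.imwrite('pics/s3c.png',cv2.resize(a,None,fx=2.5,fy=2.5,interpolation=cv2.INTER_CUBIC))
```

```text
(no output)
```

View pics/s3c.png

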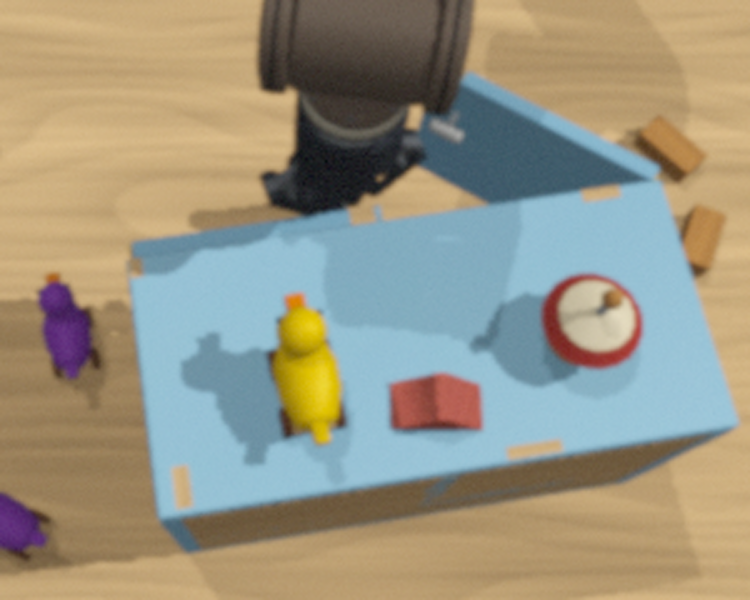

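The right door lies nearly flush along the front edge, from (133,245) to (350,212). The left door and the duck are unchanged. The 10 N could be the catch or the stop, so I'll push a little further.

Call:
{"name": "move_arm", "arguments": {"plan": [2,0,0,0,0,0,0,0,0,0,0,0,0,0]}}

```text
time: 3.9
eef_pos: [0.5773, 0.0067, 0.1914]
tcp_rot: [0.988, 0.156, -0.007, -0.0]
contact_force: [-17.0, -2.5, 8.5]
opening: 0.001
finger_force: 0.0
```

Call:
{"name": "move_arm", "arguments": {"plan": [3,0,0,0,0,0,0,0,0,0,0,0,0,0]}}

```text
time: 4.1
eef_pos: [0.5772, 0.0067, 0.1914]
tcp_rot: [0.988, 0.156, -0.011, -0.001]
contact_force: [-28.1, -3.2, 15.2]
opening: 0.002
finger_force: 0.0
```

It's solid: 28 N with no further travel, and the catch only needs about 4 N. I'll back off and check.

Call:
{"name": "move_arm", "arguments": {"plan": [-6,0,0,0,0,0,0,-20,-8,0,0,0,0,0,-30,-15,0,0,0,0,0,-30,-20,10,0,0,0,0,0,-40,10,0,0,0,0,0,-40,10,0,0,0,0,0,-40,10,0,0,0,0,0,-40,10,0,0,0,0,0,0,0,0,0,0,0]}}

```text
time: 5.0
eef_pos: [0.4995, -0.2002, 0.2436]
tcp_rot: [0.988, 0.153, 0.002, 0.002]
contact_force: [-0.1, 0.5, -0.2]
opening: 0.004
finger_force: 0.0
```

Run:
```python
from h import *
snap('side','s4.png')
a=cv2.imread('pics/s4.png')[70:260,190:450];cv2.imwrite('pics/s4c.png',cv2.resize(a,None,fx=3,fy=3,interpolation=cv2.INTER_CUBIC))
from fit import proj,C,pts,r
for a in(0,.05,.1): print(a,((proj(C['side'],pts(*r.x[:3],a,.7))[[0,4,5]]-[190,70])*3).round(0).tolist())
```

```text
0 [[31.0, 282.0], [335.0, 216.0], [340.0, 237.0]]
0.05 [[31.0, 282.0], [331.0, 203.0], [337.0, 224.0]]
0.1 [[31.0, 282.0], [326.0, 190.0], [333.0, 210.0]]
```

View pics/s4c.png

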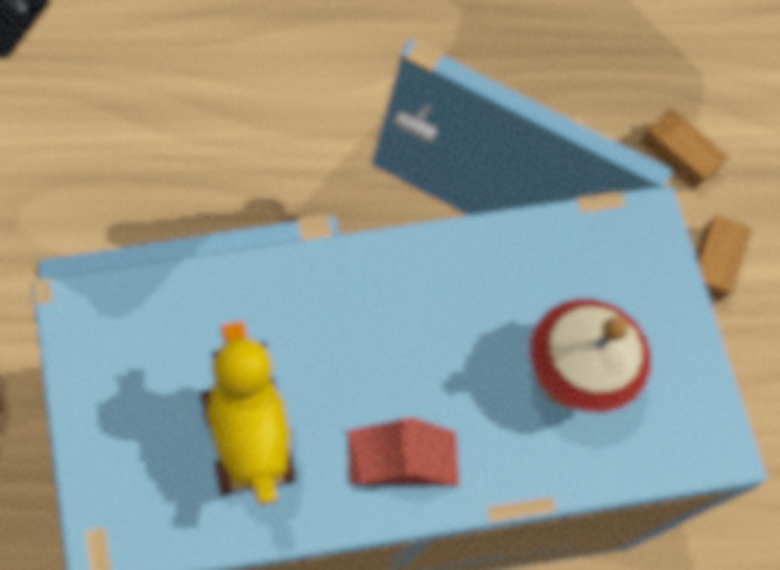

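The right door's free corner is at (335,217), against (335,216) predicted for fully shut. The left door and the duck have not moved, and the arm is clear.

```bash
python3 -c "
from plant import order
print(order.sign_off())"
```

```text
the job is handed in; nothing more can be done
None
```

The right door, below the duck, is pushed shut into its catch; the left door is still open, the duck hasn't moved, the arm is clear, and the job is handed in.

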